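Unhook the red egg basket and stand it on the cork mat

TASK

Take the red egg basket off its hook, lifting it past the hook's upturned tip before drawing it away, and set it gently down so that it stands upright, wholly on the round cork mat, then let go. Leave the blue egg basket hanging undisturbed on the other hook.

Things in the scene. Friction and masses are not known exactly. Their poses are not given: they have to be found in the camera images.
- red_basket: Red egg basket, 90 g: round cup, foot dia 60, rim dia 68, 48 high (mm), with a rigid stirrup handle. Origin: centre of the underside; z up, y along the handle's bar. From z=68 two upright strips, 12 (x) by 6, outer faces at y=±25, free to grip from above; bar across, z=136 to 144, 12 wide. It hangs by the bar's middle, hook along x, foot 44 above the surface, yaw within 0.12 rad of the stand's.
- blue_basket: The same basket in blue, hanging on the stand's other hook (either may be on either hook); to be left alone. Origin and axes as for the red one.
- hook_stand: Dark steel stand, fixed. Origin: foot of its post; z up. Two hooks of 8 mm wire at y=±75 mm point to its -x: seat x=-60 to -78, wire top z=180; upturned tip x=-87, top z=208, the stand's highest point. A bar must rise over 28 mm to pass the tip, but under 70 before it is drawn off to -x, or the cup's rim meets the hook from below. Base plate x=-100 to 30, y=±105, 6 thick.
- cork_mat: Round flat cork mat, fixed, diameter 110 mm, 8 mm thick. Origin: centre of its underside, on the work surface.
There are look-alikes about, which are no part of the job. What is shaped like the red_basket but yellow is not meant.

How it is judged:
On the way:
1. the red basket is lifted past the hook's tip (its foot above 72 mm) while still over the hook (height (world z) of red_basket above 0.072 m and x of red_basket in the frame of hook_stand between -0.115 and -0.03 m).
At the end, for the whole second after the job is handed in: The red basket stands upright (within about 10 degrees) and at rest on the cork mat, its centre within 25 mm of the mat's centre (foot wholly on the mat), released; the blue basket hangs within 20 mm of where it was (horizontal distance between red_basket and cork_mat below 0.025 m and height (world z) of red_basket between 0.005 and 0.012 m and angle between red_basket's own z axis and vertical below 0.17 rad and linear speed of red_basket below 0.02 m/s and distance of blue_basket from where it was at the start of the episode below 0.02 m); the robot touches nothing.
It fails at once if the blue basket is knocked (moved more than 30 mm) (distance of blue_basket from where it was at the start of the episode above 0.03 m).
It fails at once if the red basket is dropped: falling faster than 0.5 m/s (about 13 mm of free fall) while the fingers do not hold it (linear speed of red_basket above 0.5 m/s and contact force between the fingers and red_basket below 0.1 N).
It also fails if it takes over 48 s, if anything falls off the work surface, if the arm or the gripper's body presses on something with over 40 N, if the wrist force passes 120 N, or if a joint passes its speed limit or range.

ROBOT

A 6-joint arm with a two-finger parallel gripper is mounted at the origin on the work surface. World frame = base frame: x ahead of the robot, y to its left, z up, the work surface at z = 0. Lengths are in m, angles in rad, forces in N, time in s.
With the tool pointing down it reaches from about 0.425 to 0.925 m from the base axis. Payload 12.5 kg.
Tool frame: the origin (TCP) lies between the finger pads; the fingertips stand 25 mm ahead of it and the grasp point (between the pads) lies 6 mm ahead of it; z points along the fingers, y is the line along which they close (so a half turn about z gives the same grasp; the last joint's range is limited). The gripper opens to 85 mm and grips with 20 to 120 N. Pads are 22 mm wide; open, the fingers measure 114 mm over their backs; the gripper's body (76 mm by 85 mm) begins 54 mm behind the grasp point. The pads swing forward as they close: fully open they stand 13 mm farther back than shut.
Start: joints at [1.231, 0.491, 1.559, -0, 1.092, -0.106], TCP at [0.145, 0.608, 0.256] pointing down, gripper open.
Joint ranges: [-3.1, 3.1], [-0.84, 2.19], [0.05, 2.79], [-1.13, 4.28], [0.06, 2.93], [-2.69, 2.69]. Speed limits (rad/s): [2.22, 2.22, 2.79, 3.14, 3.14, 3.14].

INTERFACE

Orientations are given as [roll, pitch, yaw] about the fixed x, y, z axes, in that order (R = Rz(yaw) Ry(pitch) Rx(roll)).
In Python, from plant import status, vision, close_job gives the robot as it stands.
- The arm moves only by the tool servo_tool, never from a script. Its argument "motion" is a list of rows, each a list of 3 entries, a list of its own where there are three numbers: the shift along the tool's x, y, z in mm, then the turn, a rotation vector about the tool's x, y, z in degrees, then the gripper command: -1 is fully open, 1 is shut, values between are in proportion. In form: [[[tx, ty, tz], [ax, ay, az], claw], ...]. A call has 1 to 20 rows; each row shifts and turns the commanded pose from where the row before left it, along the tool's axes as they then stand; what a row does not reach is not made up. A row lasts 1/12 s, in which the tool goes at most 41.7 mm and 7.16 degrees, less where a joint would pass 70% of its speed; a pose out of reach is approached as far as the arm can. A call with a gripper value outside its range is refused whole. The fingers move at their own pace and stop on an object; the grip force is fixed at half the most. Time passes only in rows, so rows that do not move let the fingers close. It gives the time, the measured TCP pose, the force, the opening and the grip force at its end, in the units of the state.
- status.sense(): the state, without advancing time (a new reading comes with each control period).
- vision.capture(name): name is "side" or "top" or "wrist"; returns the picture (480x640x3 uint8, red, green, blue); there is no depth.
- vision.calibration(name): a dict with "intrinsics" (3x3 intrinsics, pixels), "k1" (the pictures are not rectified: a ray, as slopes to the right and down, at radius r is drawn at 1 + k1 r^2 times it, then the intrinsics apply), "world_to_cam" (4x4, takes a point from world to camera coordinates); the wrist camera has in their place "tool_from_camera" (4x4, takes a point from camera to tool coordinates, whose origin is the TCP and whose axes are the flange's). Camera axes: x right, y up, looking along -z (the intrinsics and any distortion apply to the point x, -y, -z); pixel columns grow to the right and rows downward; lengths in m; the calibration is good to about 2 mm. A picture is of the moment at which its call begins: read the wrist's pose just before it. calibration takes no time and is no camera call.
- close_job(): hands the job in; it is judged then, once.
The state is a dict: "t": time; "joint_positions": joint angles; "qvel": joint speeds; "joint_efforts": joint torques, N m; "ee_pos": TCP position; "ee_rot": TCP orientation; "ft_force": force on the tool from outside, world axes, zero at the start; "wrist_torque": the same for the moment, N m; "grip_width": finger opening in m; "grasp_force": force on a finger pad.
Only numpy, scipy, OpenCV 4.12 (cv2) and the standard library are available. Lean on these libraries where they do the work, as an engineer would, in place of code of your own. Each camera call takes 0.05 s, during which the arm holds its last target. There are 200 camera calls.

## Working session

There is one attempt and no reset: what is moved stays moved. The work goes in short steps, Python scripts to look and compute and a tool call to move; the robot and the scene stay as the last step left them, time stands still between calls to the robot, and variables do not carry over. Pictures are saved under pics/ and viewed, at most 10 in all, crops included, and the job is handed in when it is done.

Besides the shell and the picture viewer there is one more tool, called as name(argument=value, ...) on one line, values as JSON. servo_tool: Moves the arm, as the interface text tells. Its arguments: {"type":"object","properties":{"motion":{"type":"array","items":{"type":"array"}}},"required":["motion"]}

```bash
mkdir -p pics; cat > h.py <<'E'
import numpy as np, cv2
from plant import status, vision, close_job
from scipy.spatial.transform import Rotation as R
def pose():
    s=status.sense(); T=np.eye(4); T[:3,:3]=R.from_euler('xyz',s['ee_rot']).as_matrix(); T[:3,3]=s['ee_pos']; return T
def cam(name):
    c=vision.calibration(name)
    W=pose()@np.array(c['tool_from_camera']) if name=='wrist' else np.linalg.inv(np.array(c['world_to_cam']))
    return np.array(c['intrinsics']),c['k1'],W
def ray(C,u,v):
    K,k1,W=C
    p=cv2.undistortPoints(np.array([[[u,v]]],float),K,np.array([k1,0,0,0.]))[0,0]
    return W[:3,3],W[:3,:3]@np.array([p[0],-p[1],-1])
def onz(C,u,v,z):
    o,d=ray(C,u,v); return o+d*(z-o[2])/d[2]
def proj(C,P):
    K,k1,W=C; q=np.linalg.inv(W)@np.append(P,1)
    return cv2.projectPoints(np.array([[q[0],-q[1],-q[2]]]),np.zeros(3),np.zeros(3),K,np.array([k1,0,0,0.]))[0].ravel()
def shot(name,f):
    im=vision.capture(name); cv2.imwrite('pics/'+f,im[:,:,::-1]); return im
def mask(im,c):
    h=cv2.cvtColor(im,cv2.COLOR_RGB2HSV); H=h[...,0].astype(int); ok=(h[...,1]>110)&(h[...,2]>50)
    r={'red':(H<8)|(H>172),'blue':(H>98)&(H<128),'yellow':(H>20)&(H<35)}[c]
    return (ok&r).astype(np.uint8)
def blobs(m,a=60):
    n,l,s,c=cv2.connectedComponentsWithStats(m)
    return [(s[i].tolist(),c[i].round(1).tolist()) for i in range(1,n) if s[i][4]>a]
E
python3 - <<'E'
from h import *
for n in ('top','side'):
    im=shot(n,n+'0.png')
    C=cam(n); print(n,C[2][:3,3].round(3),(-C[2][:3,2]).round(2))
    for c in('red','blue','yellow'): print(c,blobs(mask(im,c)))
print(status.sense()['ee_rot'])
E
```

```text
top [0.42  0.045 1.009] [ 0.08  0.01 -1.  ]
red [([175, 202, 48, 35, 1040], [202.0, 218.6])]
blue [([261, 196, 37, 35, 851], [279.6, 213.6])]
yellow [([109, 154, 16, 25, 164], [116.5, 165.8]), ([121, 161, 31, 33, 427], [140.0, 178.7]), ([102, 210, 50, 34, 583], [131.0, 225.1]), ([154, 319, 42, 38, 767], [175.1, 337.3])]
side [ 0.427 -0.982  0.708] [ 0.03  0.85 -0.53]
red [([335, 136, 22, 67, 790], [347.3, 174.8])]
blue [([343, 166, 31, 71, 870], [357.7, 209.2])]
yellow [([328, 129, 19, 60, 438], [338.2, 158.2]), ([372, 131, 21, 23, 189], [383.8, 138.2]), ([368, 144, 16, 29, 153], [374.1, 161.7]), ([239, 146, 27, 60, 778], [252.2, 180.5]), ([369, 174, 14, 17, 161], [375.7, 181.4])]
[-3.14055434e+00 -1.28749593e-04  2.90776336e+00]
```

View pics/top0.png

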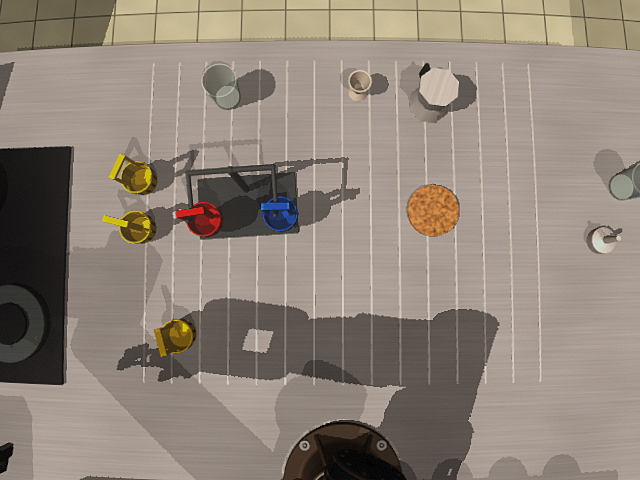

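View pics/side0.png

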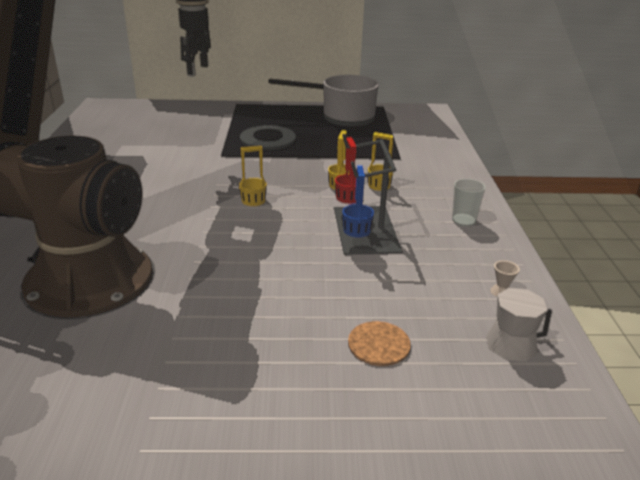

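The top view shows five baskets. Red is at (202,219) on the left hook and blue at (280,213) on the right hook. Yellow ones stand at (138,178), (131,225) and (175,337). The mat is at (433,210). The target is the only red one, and I'll confirm it in a crop.

```bash
python3 - <<'E'
from h import *
im=cv2.imread('pics/top0.png')[:,:,::-1].copy(); C=cam('top')
cr=im[140:250,90:310]; cv2.imwrite('pics/crop.png',cv2.resize(cr,None,fx=3.6,fy=3.6,interpolation=cv2.INTER_CUBIC)[:,:,::-1])
h=cv2.cvtColor(im,cv2.COLOR_RGB2HSV)
m=((h[...,0]>5)&(h[...,0]<22)&(h[...,1]>110)&(h[...,2]>120)).astype(np.uint8); m[:, :390]=0
b=max(blobs(m),key=lambda b:b[0][4]); print('mat',b,onz(C,*b[1],.008)); 
x,y,w,hh=b[0][:4]; print('dia',onz(C,x,b[1][1],.008)-onz(C,x+w,b[1][1],.008))
sub=h[...,2]; pl=((sub<75)&(h[...,1]<80)).astype(np.uint8); pl[:,:165]=0;pl[:,310:]=0;pl[:160]=0;pl[245:]=0
print('plate',blobs(pl))
# brightness levels within red
rm=mask(im,'red'); br=(rm&(im[...,0]>215)).astype(np.uint8); print(np.percentile(im[...,0][rm>0],[10,30,50,70,90]),blobs(br,20))
# side: red bar top
S=cam('side'); si=cv2.imread('pics/side0.png')[:,:,::-1]
for c in('red','blue'):
    v,u=np.where(mask(si,c)); k=v<v.min()+4; print(c,u[k].min(),u[k].max(),v.min(), [onz(S,uu,v.min(),.188).round(3) for uu in (u[k].min(),u[k].max())])
    v,u=np.where(mask(im,c)); print(c,'left end',[onz(C,u.min(),np.median(v[u==u.min()]),.188).round(3)])
E
```

```text
mat ([408, 185, 51, 51, 2075], [432.9, 210.1]) [ 0.56408051 -0.18981011  0.008     ]
dia [-0.00019884  0.10889682  0.        ]
plate [([186, 164, 113, 75, 4623], [244.1, 198.2])]
[ 61.   92.  122.  177.3 211.1] []
red 346 353 136 [array([0.526, 0.307, 0.188]), array([0.542, 0.308, 0.188])]
red left end [array([0.537, 0.301, 0.188])]
blue 357 362 166 [array([0.539, 0.144, 0.188]), array([0.55 , 0.144, 0.188])]
blue left end [array([0.546, 0.15 , 0.188])]
```

View pics/crop.png

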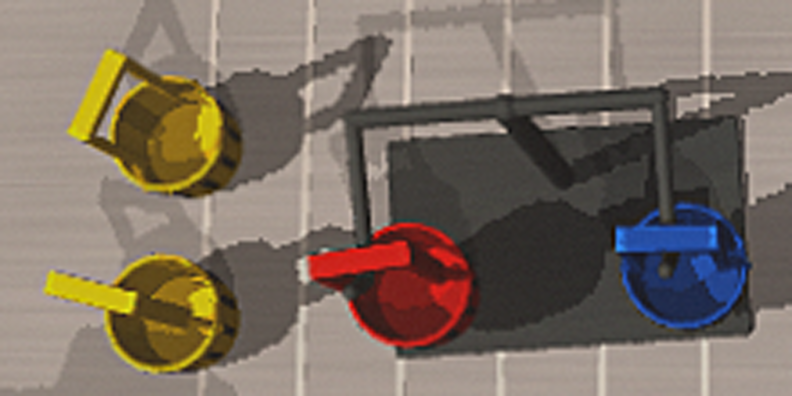

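The crop shows the red basket hanging on the stand's left hook: bar corners (308,260), (405,242), (411,262), (314,283), with the wire passing under the bar at about (360,265). Next I compute its position and yaw.

```bash
python3 - <<'E'
from h import *
C=cam('top')
f=lambda p,z: onz(C,(p[0]+.5)/3.6-.5+90,(p[1]+.5)/3.6-.5+140,z)
for n,q,z in(('red',[(308,260),(314,283),(405,242),(411,262)],.188),('blue',[(614,230),(616,252),(716,226),(718,250)],.188)):
    P=np.array([f(p,z) for p in q]); d=(P[0]+P[1]-P[2]-P[3])/2
    print(n,P.mean(0).round(4),'len',np.linalg.norm(d).round(4),'yaw',np.arctan2(-d[0],d[1]).round(3))
P=np.array([f(p,.006) for p in [(388,143),(742,115),(752,330),(398,355)]]); d=P[0]-P[1]
print('plate',P.round(3),'yaw',np.arctan2(-d[0],d[1]).round(3))
E
```

```text
red [0.535  0.2754 0.188 ] len 0.0485 yaw 0.193
blue [0.5453 0.1265 0.188 ] len 0.0492 yaw 0.027
plate [[0.632 0.311 0.006]
 [0.647 0.1   0.006]
 [0.519 0.094 0.006]
 [0.505 0.302 0.006]] yaw 0.073
```

servo_tool(motion=[[[-32.6,-16.7,-3.1],[0,0,0],-1],[[-32.6,-16.7,-3.1],[0,0,0],-1],[[-32.6,-16.7,-3.1],[0,0,0],-1],[[-32.6,-16.7,-3.1],[0,0,0],-1],[[-32.6,-16.7,-3.1],[0,0,0],-1],[[-32.6,-16.7,-3.1],[0,0,0],-1],[[-32.6,-16.7,-3.1],[0,0,0],-1],[[-32.6,-16.7,-3.1],[0,0,0],-1],[[-32.6,-16.7,-3.1],[0,0,0],-1],[[-32.6,-16.7,-3.1],[0,0,0],-1],[[-32.6,-16.7,-3.1],[0,0,0],-1],[[-32.6,-16.7,-3.1],[0,0,0],-1],[[-32.6,-16.7,-3.1],[0,0,0],-1],[[-32.6,-16.7,-3.1],[0,0,0],-1],[[0,0,0],[0,0,-4.9],-1],[[0,0,0],[0,0,-4.9],-1],[[0,0,0],[0,0,-4.9],-1],[[0,0,0],[0,0,-4.9],-1],[[0,0,0],[0,0,-4.9],-1],[[0,0,0],[0,0,0],-1]])

```text
t: 1.77
ee_pos: [0.5345, 0.2748, 0.2994]
ee_rot: [-3.142, -0.001, -2.944]
ft_force: [-0.6, 0.3, 0.3]
grip_width: 0.0853
grasp_force: 0.0
```

```bash
python3 - <<'E'
from h import *
s=status.sense(); print(s['t'],s['ee_pos'],s['ee_rot'],s['ft_force'])
C=cam('wrist'); im=shot('wrist','w1.png'); print(C[2][:3,3],(-C[2][:3,2]).round(2),blobs(mask(im,'red')))
for y in(-.025,.025):
  for x in (-.006,.006):
    c,s_=np.cos(.193),np.sin(.193); print(proj(C,[.535+c*x-s_*y,.2754+s_*x+c*y,.188]).round())
E
```

```text
1.7667 [0.53452261 0.27477182 0.29936876] [-3.14158734e+00 -6.24279470e-04 -2.94403976e+00] [-0.62832891  0.29410121  0.30522679]
[0.46236859 0.26025365 0.41752669] [ 0.28  0.06 -0.96] [([284, 177, 78, 83, 5400], [322.3, 220.9])]
[285. 239.]
[286. 257.]
[364. 239.]
[363. 257.]
```

View pics/w1.png

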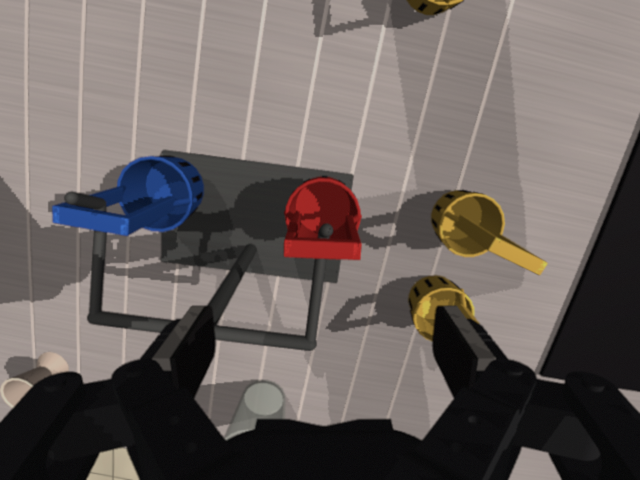

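The wrist view shows the red bar at u 284–361, v 239–259, within about 1 mm of my prediction. It is aligned between the fingers, with the hook tip dot at (327,231). Now I descend and grip the uprights.

servo_tool(motion=[[[0,0,16],[0,0,0],-1],[[0,0,16],[0,0,0],-1],[[0,0,16],[0,0,0],-1],[[0,0,16],[0,0,0],-1],[[0,0,16],[0,0,0],-1],[[0,0,16],[0,0,0],-1],[[0,0,16],[0,0,0],-1],[[0,0,14],[0,0,0],-1],[[0,0,0],[0,0,0],-1],[[0,0,0],[0,0,0],0],[[0,0,0],[0,0,0],0.2],[[0,0,0],[0,0,0],0.4],[[0,0,0],[0,0,0],0.6],[[0,0,0],[0,0,0],1],[[0,0,0],[0,0,0],1],[[0,0,0],[0,0,0],1],[[0,0,0],[0,0,0],1],[[0,0,0],[0,0,0],1]])

```text
t: 3.32
ee_pos: [0.535, 0.2751, 0.1749]
ee_rot: [3.141, 0.002, -2.948]
ft_force: [-0.4, 0.3, 6.7]
grip_width: 0.0492
grasp_force: 61.2
```

servo_tool(motion=[[[0,0,-5],[0,0,0],1],[[0,0,-9],[0,0,0],1],[[0,0,-11],[0,0,0],1],[[0,0,-11],[0,0,0],1],[[0,0,-9],[0,0,0],1],[[0,0,-4],[0,0,0],1],[[0,0,0],[0,0,0],1],[[0,0,0],[0,0,0],1]])

```text
t: 3.98
ee_pos: [0.5345, 0.2748, 0.2229]
ee_rot: [3.141, 0.0, -2.948]
ft_force: [-0.2, -0.0, -2.3]
grip_width: 0.0492
grasp_force: 62.1
```

```bash
python3 - <<'E'
from h import *
S=cam('side'); im=shot('side','s2.png'); cv2.imwrite('pics/s2c.png',cv2.resize(im[90:250,280:450],None,fx=3.5,fy=3.5)[:,:,::-1])
for c in('red','blue'): print(c,blobs(mask(im,c)))
E
```

```text
red [([336, 117, 28, 69, 727], [347.5, 160.9])]
blue [([343, 165, 30, 72, 908], [357.8, 209.6])]
```

View pics/s2c.png

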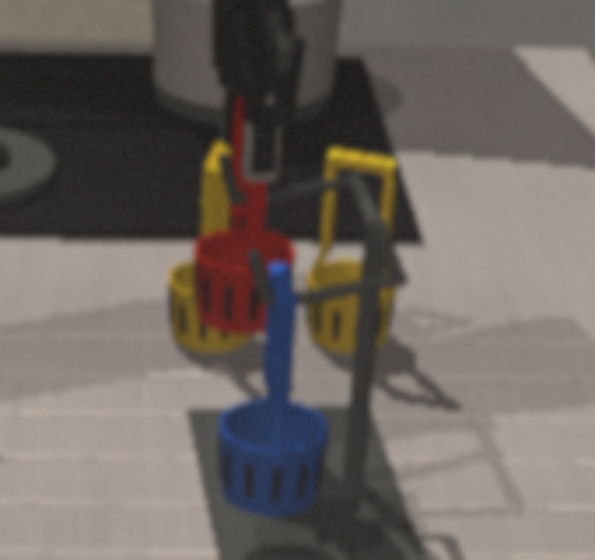

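The side crop shows the red cup lifted with the gripper on its uprights. The hook tip sits between the bar and the rim, and blue is still. The lift is 48 mm, inside the 28–70 mm window, so I draw it off now.

servo_tool(motion=[[[6,0.7,0],[0,0,0],1],[[12,1.4,0],[0,0,0],1],[[14,1.7,0],[0,0,0],1],[[14,1.7,0],[0,0,0],1],[[14,1.7,0],[0,0,0],1],[[14,1.7,0],[0,0,0],1],[[12,1.4,0],[0,0,0],1],[[10,1.2,0],[0,0,0],1],[[4,0.5,0],[0,0,0],1],[[0,0,0],[0,0,0],1]])

```text
t: 4.87
ee_pos: [0.4334, 0.2674, 0.2227]
ee_rot: [3.142, -0.0, -2.947]
ft_force: [0.7, 0.6, -0.9]
grip_width: 0.0494
grasp_force: 62.0
```

servo_tool(motion=[[[1.5,-12,0],[0,0,0],1],[[2.5,-20,0],[0,0,0],1],[[3.1,-24.6,0],[0,0,0],1],[[3.1,-24.6,0],[0,0,0],1],[[3.1,-24.6,0],[0,0,0],1],[[3.1,-24.6,0],[0,0,0],1],[[3.1,-24.6,0],[0,0,0],1],[[3.1,-24.6,0],[0,0,0],1],[[3.1,-24.6,0],[0,0,0],1],[[3.1,-24.6,0],[0,0,0],1],[[2.6,-17,0],[0,0,0],1],[[-7.9,-25.3,0],[0,0,0],1],[[-7.9,-25.3,0],[0,0,0],1],[[-7.9,-25.3,0],[0,0,0],1],[[-7.9,-25.3,0],[0,0,0],1],[[-7.9,-25.3,0],[0,0,0],1],[[-7.9,-25.3,0],[0,0,0],1],[[-7.9,-25.3,0],[0,0,0],1],[[-7.9,-25.3,0],[0,0,0],1],[[-7.9,-25.3,0],[0,0,0],1]])

```text
t: 6.53
ee_pos: [0.5646, -0.192, 0.2224]
ee_rot: [3.142, -0.0, -2.948]
ft_force: [0.6, -0.1, -1.0]
grip_width: 0.0489
grasp_force: 62.2
```

servo_tool(motion=[[[0,0,0],[0,0,0],1],[[0,0,0],[0,0,0],1]])

```text
t: 6.7
ee_pos: [0.5642, -0.1914, 0.2219]
ee_rot: [3.141, -0.001, -2.95]
ft_force: [0.3, 0.1, -1.8]
grip_width: 0.0491
grasp_force: 62.5
```

```bash
python3 - <<'E'
from h import *
S=cam('side'); im=shot('side','s3.png'); cv2.imwrite('pics/s3c.png',im[130:390,260:520][:,:,::-1])
print(status.sense()['ee_pos'],status.sense()['joint_positions'])
b=blobs(mask(im,'red')); print(b,blobs(mask(im,'blue')))
E
```

```text
[ 0.56383203 -0.19037391  0.22208209] [-4.36634066e-01  4.84744488e-01  1.67333796e+00  1.39885501e-04
  9.84602637e-01 -2.20014725e+00]
[([365, 222, 41, 92, 1788], [384.2, 280.5])] [([343, 166, 31, 71, 910], [357.9, 210.4])]
```

View pics/s3c.png

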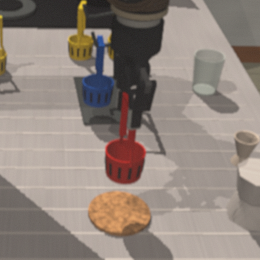

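servo_tool(motion=[[[0,0,6],[0,0,0],1],[[0,0,12],[0,0,0],1],[[0,0,14],[0,0,0],1],[[0,0,14],[0,0,0],1],[[0,0,14],[0,0,0],1],[[0,0,10],[0,0,0],1],[[0,0,5],[0,0,0],1],[[0,0,2],[0,0,0],1],[[0,0,1],[0,0,0],1],[[0,0,0],[0,0,0],1],[[0,0,0],[0,0,0],1],[[0,0,0],[0,0,0],1]])

```text
t: 7.75
ee_pos: [0.5645, -0.1897, 0.1452]
ee_rot: [-3.141, 0.001, -2.948]
ft_force: [1.1, 0.5, -1.0]
grip_width: 0.049
grasp_force: 62.5
```

servo_tool(motion=[[[0,0,1],[0,0,0],1],[[0,0,1],[0,0,0],1],[[0,0,0],[0,0,0],1],[[0,0,0],[0,0,0],1]])

```text
t: 8.08
ee_pos: [0.5643, -0.1896, 0.1427]
ee_rot: [3.141, -0.0, -2.948]
ft_force: [-0.3, 0.0, -1.4]
grip_width: 0.0494
grasp_force: 62.5
```

servo_tool(motion=[[[0,0,1],[0,0,0],1],[[0,0,1],[0,0,0],1],[[0,0,0],[0,0,0],1],[[0,0,0],[0,0,0],1]])

```text
t: 8.42
ee_pos: [0.5643, -0.1896, 0.1406]
ee_rot: [3.141, -0.0, -2.948]
ft_force: [0.3, 0.3, -0.9]
grip_width: 0.0495
grasp_force: 62.5
```

servo_tool(motion=[[[0,0,1],[0,0,0],1],[[0,0,1],[0,0,0],1],[[0,0,0],[0,0,0],1],[[0,0,0],[0,0,0],1]])

```text
t: 8.75
ee_pos: [0.5645, -0.1897, 0.1392]
ee_rot: [-3.141, 0.001, -2.948]
ft_force: [-1.6, -0.3, 4.7]
grip_width: 0.0493
grasp_force: 63.1
```

servo_tool(motion=[[[0,0,1],[0,0,0],1],[[0,0,0],[0,0,0],1],[[0,0,0],[0,0,0],1]])

```text
t: 9.0
ee_pos: [0.5646, -0.1897, 0.1392]
ee_rot: [-3.141, 0.001, -2.948]
ft_force: [-3.3, 0.7, 15.0]
grip_width: 0.0495
grasp_force: 64.1
```

Contact came at the expected TCP height of 0.139. I ease off 1 mm, release and check.

servo_tool(motion=[[[0,0,-1],[0,0,0],1],[[0,0,0],[0,0,0],1],[[0,0,0],[0,0,0],0],[[0,0,0],[0,0,0],-0.4],[[0,0,0],[0,0,0],-0.7],[[0,0,0],[0,0,0],-1],[[0,0,0],[0,0,0],-1],[[0,0,0],[0,0,0],-1],[[0,0,0],[0,0,0],-1],[[0,0,0],[0,0,0],-1],[[0,0,0],[0,0,0],-1]])

```text
t: 9.92
ee_pos: [0.5643, -0.1896, 0.1386]
ee_rot: [3.141, -0.0, -2.948]
ft_force: [0.8, 1.0, -1.0]
grip_width: 0.085
grasp_force: 0.0
```

```bash
python3 - <<'E'
from h import *
C=cam('wrist'); im=shot('wrist','w4.png'); print(status.sense()['grip_width'],blobs(mask(im,'red')))
E
```

```text
0.0855524574873415 [([246, 200, 153, 185, 18428], [322.6, 299.4])]
```

View pics/w4.png

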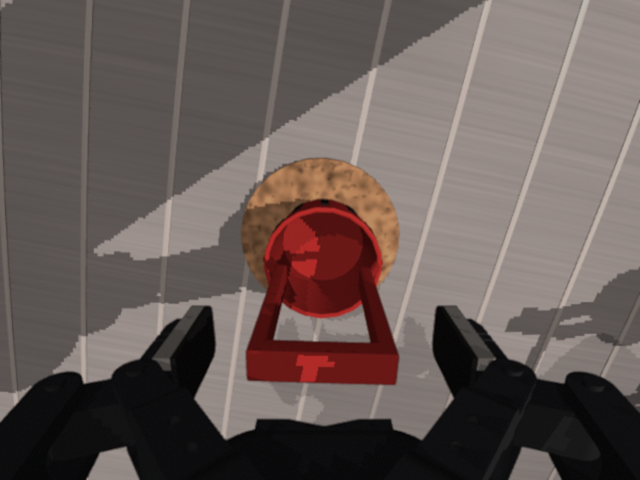

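The basket stands upright on the mat (cup at (323,260), bar at (322,365)), with both fingers well clear. I raise the arm straight up.

servo_tool(motion=[[[0,0,-6],[0,0,0],-1],[[0,0,-12],[0,0,0],-1],[[0,0,-18],[0,0,0],-1],[[0,0,-18],[0,0,0],-1],[[0,0,-18],[0,0,0],-1],[[0,0,-18],[0,0,0],-1],[[0,0,-18],[0,0,0],-1],[[0,0,-12],[0,0,0],-1],[[0,0,0],[0,0,0],-1],[[0,0,0],[0,0,0],-1],[[0,0,0],[0,0,0],-1]])

```text
t: 10.88
ee_pos: [0.564, -0.1895, 0.258]
ee_rot: [3.141, -0.001, -2.948]
ft_force: [-0.5, -0.3, 0.7]
grip_width: 0.0857
grasp_force: 0.0
```

```bash
python3 - <<'E'
from h import *
C=cam('wrist'); im=shot('wrist','w5.png'); b=max(blobs(mask(im,'red')),key=lambda b:b[0][4])[0]
print(b,onz(C,b[0]+b[2]/2,b[1]+b[3]-1,.152))
c,s_=np.cos(.193),np.sin(.193)
print([proj(C,[.564-s_*y+c*x,-.190+c*y+s_*x,.152]).round() for y in(-.025,.025) for x in(-.006,.006)])
S=shot('side','s5.png'); print(blobs(mask(S,'red')),blobs(mask(S,'blue')))
E
```

```text
[283, 178, 80, 85, 5638] [ 0.57207755 -0.18818557  0.152     ]
[array([283., 240.]), array([283., 259.]), array([363., 241.]), array([362., 259.])]
[([362, 264, 39, 88, 1840], [381.5, 316.5])] [([343, 166, 31, 71, 894], [357.9, 210.1])]
```

View pics/s5.png

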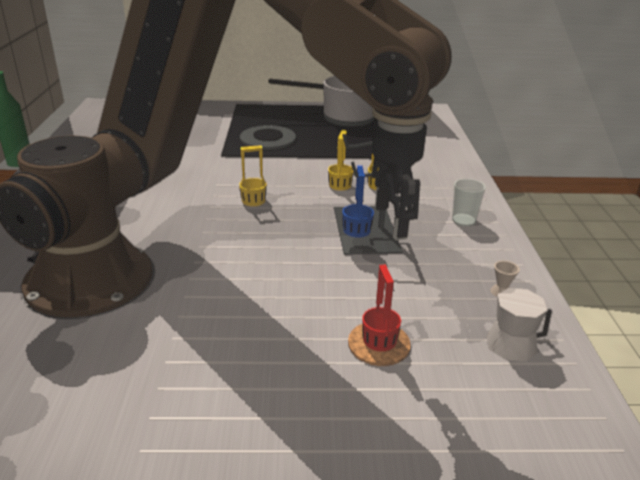

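The red basket stands upright and central on the mat at (381,330). Blue hangs unmoved at (358,210), and the arm is clear.

```bash
python3 -c "from plant import close_job; print(close_job())"
```

```text
the job is handed in; nothing more can be done
None
```

The red basket was lifted past its hook's tip and now stands upright, released, within a few millimetres of the cork mat's centre; the blue basket still hangs where it was, and the job was handed in about 11 s into the 48 s allowed.

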